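Move the spare hotends to the storage rack in reverse order

TASK

Move the four spare printer hotends from the blue parking rack to the dark grey seats of the aluminium storage rack in reverse order, counted from each rack's orange end block: the hotend nearest the parking rack's orange end goes into the seat farthest from the storage rack's orange end, and so on along the row until the last goes into the seat next to the storage rack's orange end. Keep each one upright with its nozzle up, set it down gently (never drop it) flat in the middle of its seat, and leave the glue stick, the jar and the scraper where they are.

Things in the scene. Friction and masses are not known exactly. Their poses are not given: they have to be found in the camera images.
- hotend_red: loose printer hotend (70 g) standing nozzle-up: round finned aluminium heat sink 26 mm across from 5 to 40 mm high on a flange 28 mm across and 5 mm thick, on top of it a red square silicone sock 22 mm wide from 44 to 58 mm, brass nozzle tip at 65 mm. Origin: centre of the underside; z up. Starts within about 5 mm of the middle of the dock of its own colour. Grip it on the fins, 25 to 35 mm up, fingers on either side of the row.
- hotend_yellow: loose printer hotend (70 g) standing nozzle-up: round finned aluminium heat sink 26 mm across from 5 to 40 mm high on a flange 28 mm across and 5 mm thick, on top of it a yellow square silicone sock 22 mm wide from 44 to 58 mm, brass nozzle tip at 65 mm. Origin: centre of the underside; z up. Starts within about 5 mm of the middle of the dock of its own colour. Grip it on the fins, 25 to 35 mm up, fingers on either side of the row.
- hotend_green: loose printer hotend (70 g) standing nozzle-up: round finned aluminium heat sink 26 mm across from 5 to 40 mm high on a flange 28 mm across and 5 mm thick, on top of it a green square silicone sock 22 mm wide from 44 to 58 mm, brass nozzle tip at 65 mm. Origin: centre of the underside; z up. Starts within about 5 mm of the middle of the dock of its own colour. Grip it on the fins, 25 to 35 mm up, fingers on either side of the row.
- hotend_white: loose printer hotend (70 g) standing nozzle-up: round finned aluminium heat sink 26 mm across from 5 to 40 mm high on a flange 28 mm across and 5 mm thick, on top of it a white square silicone sock 22 mm wide from 44 to 58 mm, brass nozzle tip at 65 mm. Origin: centre of the underside; z up. Starts within about 5 mm of the middle of the dock of its own colour. Grip it on the fins, 25 to 35 mm up, fingers on either side of the row.
- dock_red: fixed shallow square red tray on the parking rack, 52 mm outside, 44 mm inside, floor 3 mm thick, rim 8 mm high (5 mm above its floor). Origin: centre of its underside (8 mm above the table). It stays where it is, and so shows where the red hotend stood in the row.
- dock_yellow: fixed shallow square yellow tray on the parking rack, 52 mm outside, 44 mm inside, floor 3 mm thick, rim 8 mm high (5 mm above its floor). Origin: centre of its underside (8 mm above the table). It stays where it is, and so shows where the yellow hotend stood in the row.
- dock_green: fixed shallow square green tray on the parking rack, 52 mm outside, 44 mm inside, floor 3 mm thick, rim 8 mm high (5 mm above its floor). Origin: centre of its underside (8 mm above the table). It stays where it is, and so shows where the green hotend stood in the row.
- dock_white: fixed shallow square white tray on the parking rack, 52 mm outside, 44 mm inside, floor 3 mm thick, rim 8 mm high (5 mm above its floor). Origin: centre of its underside (8 mm above the table). It stays where it is, and so shows where the white hotend stood in the row.
- parking_rack: fixed blue slab 64 x 228 x 8 mm that carries the four coloured docks, in any order. Four places in a straight row along its y axis at y = +84, +28, -28 and -84 mm from its origin (x = 0). An orange block, 64 x 18 x 22 mm high, marks its +y end (centre at y = +123 mm). Origin: centre of the slab's underside, on the table; z up; may lie at any yaw, on the robot's left or right.
- storage_rack: fixed aluminium slab 64 x 228 x 8 mm with four dark grey square seats, empty at the start, each 44 mm inside with its floor 11 mm above the table and its rim 16 mm above the table. Four places in a straight row along its y axis at y = +84, +28, -28 and -84 mm from its origin (x = 0). An orange block, 64 x 18 x 22 mm high, marks its +y end (centre at y = +123 mm). Origin: centre of the slab's underside, on the table; z up; may lie at any yaw, on the robot's left or right.
- glue_stick: bystander, loose: upright white glue stick, 28 mm across, 90 mm tall, black cap. Origin: centre of the underside.
- jar: bystander, loose: small jar with steel cap, 50 mm across, 55 mm tall. Origin: centre of the underside.
- scraper: bystander, loose: print scraper (spatula) lying flat along its x axis. Origin: underside, near mid-length.

How it is judged:
At the end, for the whole second after the job is handed in: Each hotend stands released, upright (within 0.1 rad) and at rest on the floor of its seat in the storage rack, within 12 mm of the seat's middle along and across the rack; the one whose dock lies at y on the parking rack stands at -y on the storage rack (((y of dock_red in the frame of parking_rack between 0.069 and 0.099 m and y of hotend_red in the frame of storage_rack between -0.096 and -0.072 m) or (y of dock_red in the frame of parking_rack between 0.013 and 0.043 m and y of hotend_red in the frame of storage_rack between -0.04 and -0.016 m) or (y of dock_red in the frame of parking_rack between -0.043 and -0.013 m and y of hotend_red in the frame of storage_rack between 0.016 and 0.04 m) or (y of dock_red in the frame of parking_rack between -0.099 and -0.069 m and y of hotend_red in the frame of storage_rack between 0.072 and 0.096 m)) and x of hotend_red in the frame of storage_rack between -0.012 and 0.012 m and z of hotend_red in the frame of storage_rack between 0.008 and 0.014 m and angle between each of hotend_red, hotend_yellow, hotend_green, hotend_white's own z axis and vertical below 0.1 rad and linear speed of each of hotend_red, hotend_yellow, hotend_green, hotend_white below 0.02 m/s and contact force between each of hotend_red, hotend_yellow, hotend_green, hotend_white and the fingers below 0.1 N and ((y of dock_yellow in the frame of parking_rack between 0.069 and 0.099 m and y of hotend_yellow in the frame of storage_rack between -0.096 and -0.072 m) or (y of dock_yellow in the frame of parking_rack between 0.013 and 0.043 m and y of hotend_yellow in the frame of storage_rack between -0.04 and -0.016 m) or (y of dock_yellow in the frame of parking_rack between -0.043 and -0.013 m and y of hotend_yellow in the frame of storage_rack between 0.016 and 0.04 m) or (y of dock_yellow in the frame of parking_rack between -0.099 and -0.069 m and y of hotend_yellow in the frame of storage_rack between 0.072 and 0.096 m)) and x of hotend_yellow in the frame of storage_rack between -0.012 and 0.012 m and z of hotend_yellow in the frame of storage_rack between 0.008 and 0.014 m and ((y of dock_green in the frame of parking_rack between 0.069 and 0.099 m and y of hotend_green in the frame of storage_rack between -0.096 and -0.072 m) or (y of dock_green in the frame of parking_rack between 0.013 and 0.043 m and y of hotend_green in the frame of storage_rack between -0.04 and -0.016 m) or (y of dock_green in the frame of parking_rack between -0.043 and -0.013 m and y of hotend_green in the frame of storage_rack between 0.016 and 0.04 m) or (y of dock_green in the frame of parking_rack between -0.099 and -0.069 m and y of hotend_green in the frame of storage_rack between 0.072 and 0.096 m)) and x of hotend_green in the frame of storage_rack between -0.012 and 0.012 m and z of hotend_green in the frame of storage_rack between 0.008 and 0.014 m and ((y of dock_white in the frame of parking_rack between 0.069 and 0.099 m and y of hotend_white in the frame of storage_rack between -0.096 and -0.072 m) or (y of dock_white in the frame of parking_rack between 0.013 and 0.043 m and y of hotend_white in the frame of storage_rack between -0.04 and -0.016 m) or (y of dock_white in the frame of parking_rack between -0.043 and -0.013 m and y of hotend_white in the frame of storage_rack between 0.016 and 0.04 m) or (y of dock_white in the frame of parking_rack between -0.099 and -0.069 m and y of hotend_white in the frame of storage_rack between 0.072 and 0.096 m)) and x of hotend_white in the frame of storage_rack between -0.012 and 0.012 m and z of hotend_white in the frame of storage_rack between 0.008 and 0.014 m); the robot touches nothing.
It fails at once if a hotend is dropped or flung down (faster than 0.6 m/s within 45 mm of the table) ((linear speed of hotend_red above 0.6 m/s and height (world z) of hotend_red below 0.045 m) or (linear speed of hotend_yellow above 0.6 m/s and height (world z) of hotend_yellow below 0.045 m) or (linear speed of hotend_green above 0.6 m/s and height (world z) of hotend_green below 0.045 m) or (linear speed of hotend_white above 0.6 m/s and height (world z) of hotend_white below 0.045 m)).
It fails at once if a hotend is tipped by more than 40 degrees (angle between any of hotend_red, hotend_yellow, hotend_green, hotend_white's own z axis and vertical above 0.7 rad).
It fails at once if the glue stick, the jar or the scraper is shifted by more than 30 mm (distance of any of glue_stick, jar, scraper from where it was at the start of the episode above 0.03 m).
It also fails if it takes over 109 s, if anything falls off the work surface, if the arm or the gripper's body presses on something with over 40 N, if the wrist force passes 120 N, or if a joint passes its speed limit or range.

ROBOT

A 6-joint arm with a two-finger parallel gripper is mounted at the origin on the work surface. World frame = base frame: x ahead of the robot, y to its left, z up, the work surface at z = 0. Lengths are in m, angles in rad, forces in N, time in s.
With the tool pointing down it reaches from about 0.25 to 0.725 m from the base axis. Payload 9.7 kg.
Tool frame: the origin (TCP) lies at the very end of the fingers, on their centre line; the grasp point (between the pads) lies 19 mm behind it; z points along the fingers, y is the line along which they close (so a half turn about z gives the same grasp; the last joint's range is limited). The gripper opens to 85 mm and grips with 20 to 120 N. Pads are 22 mm wide; open, the fingers measure 114 mm over their backs; the gripper's body (76 mm by 85 mm) begins 54 mm behind the grasp point. The pads swing forward as they close: fully open they stand 13 mm farther back than shut.
Start: joints at [1.11, 0.087, 0.176, 1.66, 0, 1.571], TCP at [0.245, 0.493, 0.231] pointing down, gripper open.
Joint ranges: [-3.13, 3.13], [-0.85, 1.81], [-1.15, 1.24], [-2.2, 2.28], [-1.44, 1.52], [-3.14, 3.14]. Speed limits (rad/s): [2.22, 2.22, 2.57, 3.14, 3.14, 3.14].

INTERFACE

Orientations are given as a unit quaternion [x, y, z, w].
In Python, from bench import r, eyes gives the robot as it stands.
- The arm moves only by the tool arm_command, never from a script. Its argument "commands" is a list of rows, each a list of 7 numbers: the shift along the tool's x, y, z each as a share of 0.06 m, from -1 to 1, then the turn, a rotation vector about the tool's x, y, z each as a share of 90 degrees, from -1 to 1, then the opening, from -1 (shut) to 1 (fully open). In form: [[tx, ty, tz, wx, wy, wz, jaw], ...]. A call has 1 to 20 rows; each row shifts and turns the commanded pose from where the row before left it, along the tool's axes as they then stand; what a row does not reach is not made up. A row lasts 1/8 s, in which the tool goes at most 62.5 mm and 10.7 degrees, less where a joint would pass 70% of its speed; a pose out of reach is approached as far as the arm can. A call with a number of a shift or a turn outside -1 to 1 is refused whole. A call with a gripper value outside its range is refused whole. The fingers move at their own pace and stop on an object; "force" is the grip in N (left out, the last holds). Time passes only in rows, so rows that do not move let the fingers close. It gives the time, the measured TCP pose, the force, the opening and the grip force at its end, in the units of the state.
- r.state(): the state, without advancing time (a new reading comes with each control period).
- eyes.camera(name): name is "scene" or "top" or "wrist"; returns (picture, depth): 480x640x3 uint8, red, green, blue; 480x640 float32, m along the optical axis (not along the pixel's ray), 0 where there is no reading.
- eyes.camera_params(name): a dict with "fx", "fy", "cx", "cy" (pixels), "view" (4x4, takes a point from world to camera coordinates). Camera axes: x right, y up, looking along -z (the intrinsics and any distortion apply to the point x, -y, -z); pixel columns grow to the right and rows downward; lengths in m; the calibration is good to about 2 mm. A picture is of the moment at which its call begins: read the wrist's pose just before it. camera_params takes no time and is no camera call; for the wrist camera it gives the pose at the moment of the call.
- r.close_job(): hands the job in; it is judged then, once.
The state is a dict: "time": time; "q": joint angles; "dq": joint speeds; "tau": joint torques, N m; "position": TCP position; "eef_rot": TCP orientation; "ft_force": force on the tool from outside, world axes, zero at the start; "wrist_torque": the same for the moment, N m; "opening": finger opening in m; "gripper_force": force on a finger pad.
Only numpy, scipy, OpenCV 4.12 (cv2) and the standard library are available. Lean on these libraries where they do the work, as an engineer would, in place of code of your own. Each camera call takes 0.05 s, during which the arm holds its last target. There are 200 camera calls.

## Working session

There is one attempt and no reset: what is moved stays moved. The work goes in short steps, Python scripts to look and compute and a tool call to move; the robot and the scene stay as the last step left them, time stands still between calls to the robot, and variables do not carry over. Pictures are saved under pics/ and viewed, at most 14 in all, crops included, and the job is handed in when it is done.

Besides the shell and the picture viewer there is one more tool, called after ">>>" by a JSON object that holds its "fn" and its "kwargs". arm_command: Moves the arm, as the interface text tells. Shift numbers are shares of 0.06 m and turn numbers shares of 90 degrees, none past 1 either way. Its arguments: {"type":"object","properties":{"commands":{"type":"array","items":{"type":"array","items":{"type":"number","minimum":-1,"maximum":1}}},"force":{"type":"number"}},"required":["commands"]}

```bash
mkdir -p pics; ls
python3 - <<'E'
from bench import r,eyes
import cv2,numpy as np
s=r.state();print(s['time'],s['position'],s['eef_rot'],s['opening'],s['q'])
for n in('scene','top'):
    p,d=eyes.camera(n);cv2.imwrite(f'pics/{n}0.png',p[:,:,::-1]);np.savez(f'pics/{n}0.npz',p=p,d=d)
    c=eyes.camera_params(n);print(n,c)
E
```

```text
pics
0.0 [0.24446961 0.49243009 0.23057678] [ 2.28367313e-01  9.73574816e-01 -6.54604531e-04 -1.42351841e-04] 0.08503306324098929 [ 1.10999967e+00  8.74789852e-02  1.75142138e-01  1.65979911e+00
 -2.17946645e-05  1.57080049e+00]
scene {'fx': 570.394117393476, 'fy': 570.394117393476, 'cx': 316.9174143665704, 'cy': 234.35629226341942, 'view': array([[ 0.7201725 ,  0.69378723,  0.00329198, -0.4686541 ],
       [-0.52414834,  0.54096115,  0.65774581,  0.28821008],
       [ 0.45455481, -0.47541593,  0.75323277, -1.59525557],
       [ 0.        ,  0.        ,  0.        ,  1.        ]])}
top {'fx': 503.2442674625399, 'fy': 503.2442674625399, 'cx': 318.19363451920964, 'cy': 238.11241673585334, 'view': array([[-0.01632472, -0.99985709,  0.0043936 ,  0.02491796],
       [ 0.97115187, -0.01481021,  0.23800146, -0.63932996],
       [-0.23790238,  0.00815216,  0.97125486, -1.14344435],
       [ 0.        ,  0.        ,  0.        ,  1.        ]])}
```

View pics/top0.png

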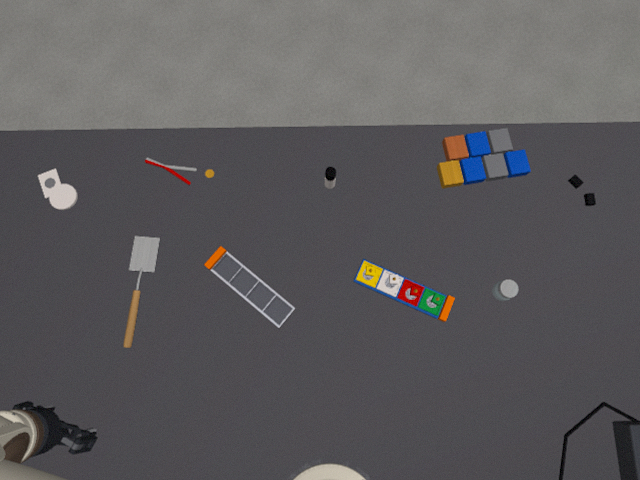

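View pics/scene0.png

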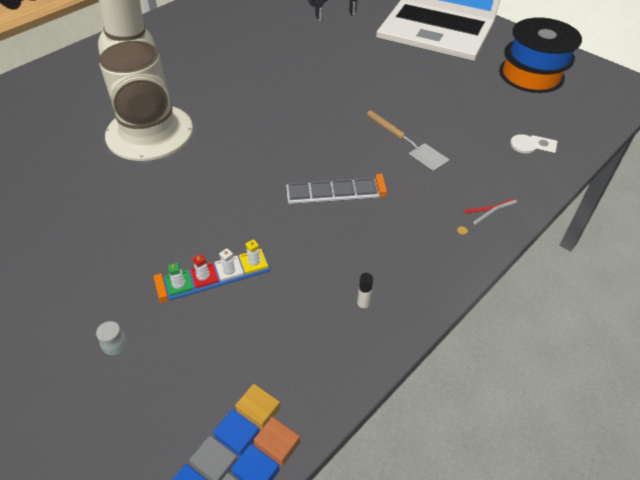

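The top view shows the storage rack with its orange end at (215,258) and its far end near (285,315). The parking rack's orange end is at (447,308), and from there the order is green, red, white, yellow. So green goes to the seat farthest from the storage orange, then red, then white, with yellow next to the orange. I'll measure next.

```bash
cat > h.py <<'E'
import numpy as np,cv2
from bench import r,eyes
def plane(c,u,v,z):
    "cast pixels onto plane z"
    V=np.array(c['view']);R=V[:3,:3];t=V[:3,3];o=-R.T@t
    u,v=np.broadcast_arrays(np.asarray(u,float),np.asarray(v,float))
    d=np.stack([(u-c['cx'])/c['fx'],-(v-c['cy'])/c['fy'],-np.ones_like(u)],-1)@R
    return o+d*((np.asarray(z)-o[2])/d[...,2])[...,None]
def cloud(c,D):
    V=np.array(c['view']);R=V[:3,:3];t=V[:3,3]
    v,u=np.mgrid[:480,:640]
    p=np.stack([(u-c['cx'])/c['fx']*D,-(v-c['cy'])/c['fy']*D,-D],-1)
    return (p-t)@R
def big(m): 
    n,l,st,ce=cv2.connectedComponentsWithStats(m.astype(np.uint8)*255)
    k=1+np.argmax(st[1:,4]);return l==k
E
python3 - <<'E'
from h import *
z=np.load('pics/top0.npz');p=z['p'];c=eyes.camera_params('top');P=cloud(c,z['d'])
print('table z',np.median(P[350:400,300:400,2]))
hsv=cv2.cvtColor(p,cv2.COLOR_RGB2HSV);H,S,V=[hsv[...,i].astype(int) for i in range(3)]
def box(x0,y0,x1,y1):
    m=np.zeros((480,640),bool);m[y0:y1,x0:x1]=1;return m
sr=box(195,235,305,340);pr=box(345,250,465,330)
def rect(m,zz):
    m=big(m);v,u=np.nonzero(m);q=plane(c,u,v,zz)[:,:2].astype(np.float32);R=cv2.minAreaRect(q);print(m.sum(),R[0],R[1],R[2]);return R
def orange(b):
    m=big(b&(H>5)&(H<16)&(S>170)&(V>120)); v,u=np.nonzero(m);q=plane(c,u,v,.022);print('orange',m.sum(),q.mean(0)[:2],u.mean(),v.mean());rect(m,.022)
orange(sr);orange(pr)
print('storage all');rect(sr&((V>110)|((S>150)&(V>100))),.012)
print('parking all');rect(pr&((V>110)|((S>120)&(V>80))),.014)
for n,b in (('st',sr),('pk',pr)):
    m=b&(P[...,2]>.005);print(n,'depth');q=P[m][:,:2].astype(np.float32);print(cv2.minAreaRect(q))
m=pr&(P[...,2]>.045)
n,l,st,ce=cv2.connectedComponentsWithStats(m.astype(np.uint8))
for k in range(1,n):
    q=P[l==k];print('hot',st[k,4],q.mean(0),q.min(0),q.max(0),ce[k])
E
```

```text
table z 0.00012859067736957887
orange 197 [0.60762987 0.27495081] 214.7715736040609 257.25888324873097
197 (0.6076445579528809, 0.2746909558773041) (0.020214440301060677, 0.06258510798215866) 49.758277893066406
orange 200 [ 0.47213608 -0.29792296] 446.43 307.78
200 (0.47196394205093384, -0.29787683486938477) (0.0185601394623518, 0.06438460946083069) 64.66680145263672
storage all
971 (0.5360155701637268, 0.18993952870368958) (0.2506433129310608, 0.0656374916434288) 49.8142204284668
parking all
2551 (0.52115797996521, -0.19688406586647034) (0.24827423691749573, 0.06809390336275101) 64.5312271118164
st depth
((0.5096702575683594, 0.17785732448101044), (0.33305642008781433, 0.29281193017959595), 2.3424556255340576)
pk depth
((0.48631593585014343, -0.16651198267936707), (0.27192655205726624, 0.3841076195240021), 0.32509997487068176)
hot 1 [0.34926513 0.02476732 1.26262786] [0.34926513 0.02476732 1.26262786] [0.34926513 0.02476732 1.26262786] [364. 254.]
hot 1 [0.34926513 0.02476732 1.26262786] [0.34926513 0.02476732 1.26262786] [0.34926513 0.02476732 1.26262786] [374. 255.]
hot 1 [0.34926
[... 5048 characters left out ...]
86] [0.34926513 0.02476732 1.26262786] [0.34926513 0.02476732 1.26262786] [420. 317.]
hot 1 [0.34926513 0.02476732 1.26262786] [0.34926513 0.02476732 1.26262786] [0.34926513 0.02476732 1.26262786] [375. 318.]
hot 1 [0.34926513 0.02476732 1.26262786] [0.34926513 0.02476732 1.26262786] [0.34926513 0.02476732 1.26262786] [421. 322.]
hot 1 [0.34926513 0.02476732 1.26262786] [0.34926513 0.02476732 1.26262786] [0.34926513 0.02476732 1.26262786] [448. 322.]
hot 1 [0.34926513 0.02476732 1.26262786] [0.34926513 0.02476732 1.26262786] [0.34926513 0.02476732 1.26262786] [445. 325.]
hot 1 [0.34926513 0.02476732 1.26262786] [0.34926513 0.02476732 1.26262786] [0.34926513 0.02476732 1.26262786] [409. 329.]
```

>>> {"fn": "arm_command", "kwargs": {"commands": [[0, 0, 0, 0, 0, 0.1153, 1], [0, 0, 0, 0, 0, 0.1153, 1], [0, 0, 0, 0, 0, 0.1153, 1], [0, 0, 0, 0, 0, 0.1153, 1], [0, 0, 0, 0, 0, 0.1153, 1], [0, 0, 0, 0, 0, 0.1153, 1], [0, 0, 0, 0, 0, 0.1153, 1], [0, 0, 0, 0, 0, 0.1153, 1], [0, 0, 0, 0, 0, 0.1153, 1], [0, 0, 0, 0, 0, 0.1153, 1]]}}

```text
time: 1.35
position: [0.2976, 0.4582, 0.2307]
eef_rot: [0.884, 0.467, -0.013, -0.021]
ft_force: [-0.3, 0.8, 0.1]
opening: 0.0855
gripper_force: 0.0
```

>>> {"fn": "arm_command", "kwargs": {"commands": [[-0.088, 0.7, 0, 0, 0, 0, 1], [-0.088, 0.7, 0, 0, 0, 0, 1], [-0.088, 0.7, 0, 0, 0, 0, 1], [-0.088, 0.7, 0, 0, 0, 0, 1], [-0.088, 0.7, 0, 0, 0, 0, 1], [-0.088, 0.7, 0, 0, 0, 0, 1], [-0.088, 0.7, 0, 0, 0, 0, 1], [-0.088, 0.7, 0, 0, 0, 0, 1], [-0.088, 0.7, 0, 0, 0, 0, 1], [-0.088, 0.7, 0, 0, 0, 0, 1], [0, 0, 0, 0, 0, 0, 1], [0, 0, 0, 0, 0, 0, 1]]}}

```text
time: 2.85
position: [0.6139, 0.1766, 0.2108]
eef_rot: [0.885, 0.465, -0.013, -0.021]
ft_force: [0.3, -0.3, 1.1]
opening: 0.0858
gripper_force: 0.0
```

```bash
cat >> h.py <<'E'
def tool():
    from scipy.spatial.transform import Rotation as Ro
    s=r.state();return np.array(s['position']),Ro.from_quat(s['eef_rot']).as_matrix(),s
def shift(xyz):
    "shift to a world point in tool axes, mm; yaw of tool y"
    p,R,s=tool();print('t',round(s['time'],2),'p',p.round(4),'yaw_y',np.degrees(np.arctan2(R[1,1],R[0,1])).round(1),'tilt',np.degrees(np.arccos(-R[2,2])).round(2),'shift mm',((np.array(xyz)-p)@R*1000).round(1))
def snap(n):
    c=eyes.camera_params('wrist');p,d=eyes.camera('wrist');cv2.imwrite(f'pics/{n}.png',p[:,:,::-1]);np.savez(f'pics/{n}.npz',p=p,d=d,**c);return c,p,d
E
python3 - <<'E'
from h import *
shift([.529,.182,.23]);c,p,d=snap('w1');print(c)
E
```

```text
t 2.85 p [0.6139 0.1766 0.2108] yaw_y -34.5 tilt 2.82 shift mm [-43.7 -73.9 -15.4]
{'fx': 347.22901808078797, 'fy': 347.22901808078797, 'cx': 318.29009109275216, 'cy': 236.90538358592312, 'view': array([[ 0.8233127 , -0.56548797, -0.0487808 , -0.39645884],
       [ 0.53269939,  0.79951331, -0.27750643, -0.43721573],
       [ 0.19592744,  0.20248907,  0.95948456, -0.51549566],
       [ 0.        ,  0.        ,  0.        ,  1.        ]])}
```

View pics/w1.png

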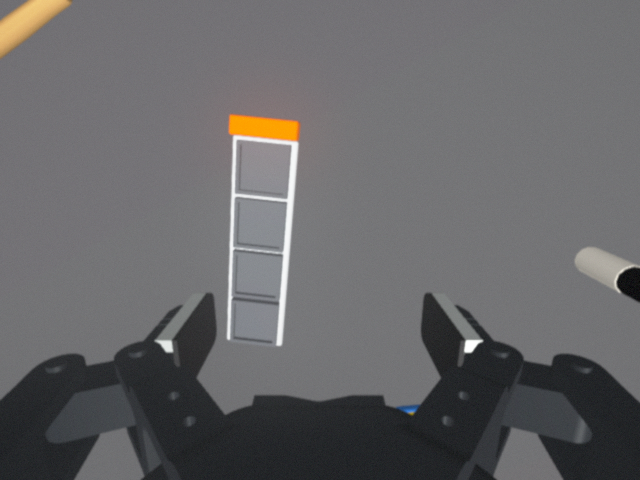

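The wrist view shows the whole storage rack: orange block at (264,127), far-end corners at (228,340) and (282,345). The arm drifted because the turn passed joint 6's range; I'll measure the rack from here and then correct the tilt.

```bash
cat >> h.py <<'E'
def fix(yaw):
    "rotation vector (shares of 90deg) for straight down with tool y at yaw deg"
    from scipy.spatial.transform import Rotation as Ro
    p,R,s=tool();a=np.radians(yaw);y=np.array([np.cos(a),np.sin(a),0]);z=np.array([0,0,-1.]);T=np.stack([np.cross(y,z),y,z],1)
    print('fix shares',(np.degrees(Ro.from_matrix(R.T@T).as_rotvec())/90).round(4),'q6deg',np.degrees(s['q'][5]).round(1))
E
python3 - <<'E'
from h import *
z=np.load('pics/w1.npz');p=z['p'];c={k:z[k] for k in('fx','fy','cx','cy','view')}
hsv=cv2.cvtColor(p,cv2.COLOR_RGB2HSV);H,S,V=[hsv[...,i].astype(int) for i in range(3)]
b=np.zeros((480,640),bool);b[100:360,215:310]=1
o=big(b&(S>200)&(V>150)&(H<20));w=big(b&(V>165)&(S<60))
for m,zz in((o,.022),(w,.014),(w,.008)):
    v,u=np.nonzero(m);q=plane(c,u,v,zz)[:,:2].astype(np.float32);print(m.sum(),cv2.minAreaRect(q),u.min(),u.max(),v.min(),v.max())
fix(-40.2);shift([.529,.182,.23])
E
```

```text
1258 ((0.6103866696357727, 0.2740272879600525), (0.016251936554908752, 0.06351432204246521), 49.94198226928711) 230 298 115 139
2956 ((0.532223641872406, 0.18144474923610687), (0.2236851453781128, 0.06363686919212341), 49.738834381103516) 227 298 135 345
2956 ((0.5299627780914307, 0.18059219419956207), (0.22763319313526154, 0.06476008892059326), 49.73883056640625) 227 298 135 345
fix shares [-0.0308  0.004   0.0637] q6deg 139.6
t 2.9 p [0.6137 0.177  0.2112] yaw_y -34.5 tilt 2.8 shift mm [-43.9 -73.5 -15.1]
```

>>> {"fn": "arm_command", "kwargs": {"commands": [[0, 0, 0, -0.031, 0.001, -0.1, 1], [-0.683, 0.114, 0, 0, 0, 0, 1], [-0.683, 0.114, 0, 0, 0, 0, 1], [-0.683, 0.114, 0, 0, 0, 0, 1], [-0.683, 0.114, 0, 0, 0, 0, 1], [-0.683, 0.114, 0, 0, 0, 0, 1], [-0.683, 0.114, 0, 0, 0, 0, 1], [-0.683, 0.114, 0, 0, 0, 0, 1], [-0.683, 0.114, 0, 0, 0, 0, 1], [-0.683, 0.114, 0, 0, 0, 0, 1], [-0.683, 0.114, 0, 0, 0, 0, 1], [-0.683, 0.114, 0, 0, 0, 0, 1], [0, 0, 0, 0, 0, 0, 1], [0, 0, 0, 0, 0, 0, 1]]}}

```text
time: 4.65
position: [0.4882, -0.2618, 0.2108]
eef_rot: [0.846, 0.534, 0.001, -0.0]
ft_force: [-0.0, 0.6, 0.3]
opening: 0.0855
gripper_force: 0.0
```

Run:
```python
from h import *
shift([.488,-.263,.022]);fix(-25.4);c,p,d=snap('w2')
```

```text
t 4.65 p [ 0.4882 -0.2618  0.2108] yaw_y -25.5 tilt 0.12 shift mm [ -1.5   0.2 188.8]
fix shares [ 0.0005 -0.0013 -0.0006] q6deg 87.2
```

View pics/w2.png

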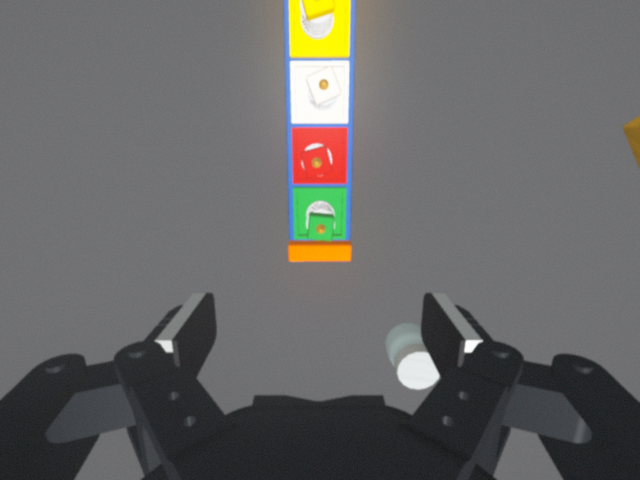

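The wrist view shows nozzle tips at green (320,229), red (317,163) and white (323,85), with yellow cut off at the top. The jar is well clear of the grasp line.

Run:
```python
from h import *
z=np.load('pics/w2.npz');c={k:z[k] for k in('fx','fy','cx','cy','view')}
print(plane(c,[320,317,323,319],[229,163,85,3],[.076,.076,.076,.076]).round(4))
print('orange',plane(c,320,253,.022).round(4))
P=cloud(c,z['d'])
for n,(a,b) in dict(g=(195,242),r=(135,185),w=(60,120)).items():
    q=P[a:b,285:355].reshape(-1,3);q=q[(q[:,2]>.066)&(q[:,2]<.072)];print(n,len(q),q.mean(0) if len(q) else '')
```

```text
[[ 0.4895 -0.2656  0.076 ]
 [ 0.5103 -0.2161  0.076 ]
 [ 0.5387 -0.1669  0.076 ]
 [ 0.5588 -0.1176  0.076 ]]
orange [ 0.4731 -0.3009  0.022 ]
g 588 [ 0.4900559  -0.26537122  0.06966898]
r 680 [ 0.51020246 -0.21500359  0.06962991]
w 813 [ 0.53959251 -0.1658286   0.06967244]
```

>>> {"fn": "arm_command", "kwargs": {"commands": [[-0.045, 0.05, 0.6, 0, 0, 0, 1], [0, 0, 0.6, 0, 0, 0, 1], [0, 0, 0.6, 0, 0, 0, 1], [0, 0, 0.6, 0, 0, 0, 1], [0, 0, 0.45, 0, 0, 0, 1], [0, 0, 0.3, 0, 0, 0, 1], [0, 0, 0, 0, 0, 0, 1], [0, 0, 0, 0, 0, 0, -1], [0, 0, 0, 0, 0, 0, -1], [0, 0, 0, 0, 0, 0, -1], [0, 0, 0, 0, 0, 0, -1], [0, 0, 0, 0, 0, 0, -1], [0, 0, 0, 0, 0, 0, -1], [0, 0, 0, 0, 0, 0, -1], [0, 0, 0, 0, 0, 0, -1]], "force": 30}}

```text
time: 6.58
position: [0.4901, -0.2665, 0.0222]
eef_rot: [0.846, 0.534, 0.001, 0.0]
ft_force: [-1.3, 1.2, 5.7]
opening: 0.025
gripper_force: 29.4
```

>>> {"fn": "arm_command", "kwargs": {"commands": [[0, 0, -0.2, 0, 0, 0, -1], [0, 0, -0.5, 0, 0, 0, -1], [0, 0, -0.6, 0, 0, 0, -1], [0, 0, -0.5, 0, 0, 0, -1], [0, 0, 0, 0, 0, 0.082, -1], [0, 0, 0, 0, 0, 0.082, -1], [0.525, -0.478, 0, 0, 0, 0, -1], [0.525, -0.478, 0, 0, 0, 0, -1], [0.525, -0.478, 0, 0, 0, 0, -1], [0.525, -0.478, 0, 0, 0, 0, -1], [0.525, -0.478, 0, 0, 0, 0, -1], [0.525, -0.478, 0, 0, 0, 0, -1], [0.525, -0.478, 0, 0, 0, 0, -1], [0.525, -0.478, 0, 0, 0, 0, -1], [0.525, -0.478, 0, 0, 0, 0, -1], [0, 0, 0, 0, 0, 0, -1], [0, 0, 0, 0, 0, 0, -1]]}}

```text
time: 8.7
position: [0.4759, 0.1166, 0.1303]
eef_rot: [0.907, 0.421, 0.001, -0.0]
ft_force: [0.0, 0.4, -0.4]
opening: 0.025
gripper_force: 29.7
```

Run:
```python
from h import *
shift([.4758,.1168,.0232]);fix(-40.2);c,p,d=snap('w3');print(r.state()['opening'])
```

```text
t 8.7 p [0.4759 0.1166 0.1303] yaw_y -40.2 tilt 0.09 shift mm [ -0.   -0.2 107.1]
fix shares [ 0.0001 -0.001  -0.0002] q6deg 144.0
0.025463037479389897
```

View pics/w3.png

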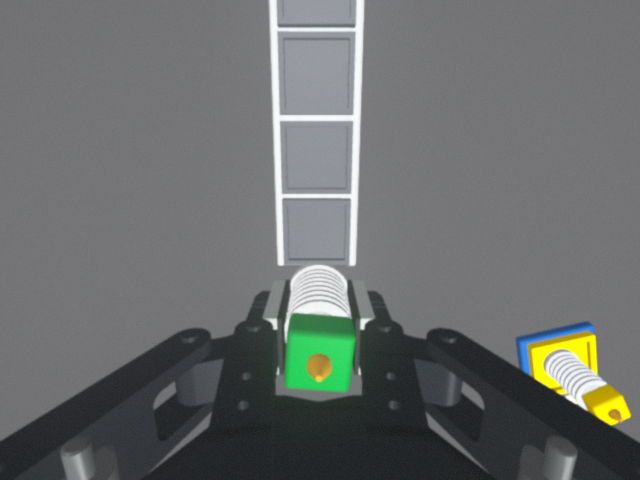

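The green hotend is held upright at (320,350), and the far seat's floor spans about (285–352, 200–262). I'll check its centre by ray.

Run:
```python
from h import *
z=np.load('pics/w3.npz');c={k:z[k] for k in('fx','fy','cx','cy','view')}
o=np.array([.53,.181]);u=np.array([.6455,.7638]);v=np.array([.7638,-.6455])
# slab outline corners on z=.008..016, divider lines (rim tops z=.016)
for n,a,b,zz in (('farL',278,265,.008),('farR',356,265,.008),('div1',318,196,.016),('div2',318,118,.016),('div3',318,29,.016)):
    q=plane(c,a,b,zz)[:2]-o;print(n,'along',(q@u*1000).round(1),'across',(q@v*1000).round(1))
```

```text
farL along -113.8 across -31.3
farR along -113.8 across 32.2
div1 along -56.0 across 1.3
div2 along -0.7 across 1.3
div3 along 55.0 across 1.3
```

>>> {"fn": "arm_command", "kwargs": {"commands": [[0, 0, 0.4, 0, 0, 0, -1], [0, 0, 0.5, 0, 0, 0, -1], [0, 0, 0.4, 0, 0, 0, -1], [0, 0, 0.25, 0, 0, 0, -1], [0, 0, 0.12, 0, 0, 0, -1], [0, 0, 0.06, 0, 0, 0, -1], [0, 0, 0.05, 0, 0, 0, -1], [0, 0, 0.01, 0, 0, 0, -1], [0, 0, 0, 0, 0, 0, -1], [0, 0, 0, 0, 0, 0, -0.3], [0, 0, 0, 0, 0, 0, 0], [0, 0, 0, 0, 0, 0, 0.2], [0, 0, 0, 0, 0, 0, 0.3], [0, 0, 0, 0, 0, 0, 0.3]]}}

```text
time: 10.5
position: [0.4761, 0.1169, 0.0226]
eef_rot: [0.907, 0.421, 0.001, -0.0]
ft_force: [0.8, -0.5, 0.4]
opening: 0.0554
gripper_force: 0.0
```

>>> {"fn": "arm_command", "kwargs": {"commands": [[0, 0, -0.2, 0, 0, 0, 0.3], [0, 0, -0.5, 0, 0, 0, 0.3], [0, 0, -0.7, 0, 0, 0, 0.3], [0, 0, -0.7, 0, 0, 0, 0.3], [0, 0, -0.4, 0, 0, 0, 1]]}}

```text
time: 11.12
position: [0.4764, 0.1168, 0.1759]
eef_rot: [0.907, 0.421, 0.002, -0.0]
ft_force: [0.2, -0.0, -0.5]
opening: 0.0716
gripper_force: 0.0
```

Run:
```python
from h import *
shift([.51,-.2158,.022])
a=np.radians(-25.4);y=np.array([np.cos(a),np.sin(a)]);x=np.array([np.cos(a+np.pi/2),np.sin(a+np.pi/2)]);p=tool()[0]
d=np.array([.51,-.2158])-p[:2];print('after turn: x,y mm',d@x*1e3,d@y*1e3)
c,p,d=snap('w4');P=cloud(c,d)
o=np.array([.53,.181]);u=np.array([.6455,.7638]);v=np.array([.7638,-.6455])
q=P[(P[...,2]>.066)&(P[...,2]<.072)];q=q[:,:2]-o;k=(abs(q@u)<.12)&(abs(q@v)<.04);q=q[k];print(len(q),(q@u).mean(),(q@v).mean())
```

```text
t 11.12 p [0.4764 0.1168 0.1759] yaw_y -40.3 tilt 0.28 shift mm [-232.8  240.3  153.4]
after turn: x,y mm -286.0514065856649 172.98828849600503
756 -0.08234796914054163 0.0016022786230541716
```

>>> {"fn": "arm_command", "kwargs": {"commands": [[0, 0, 0, 0, 0, -0.0828, 1], [0, 0, 0, 0, 0, -0.0828, 1], [-0.53, 0.32, 0, 0, 0, 0, 1], [-0.53, 0.32, 0, 0, 0, 0, 1], [-0.53, 0.32, 0, 0, 0, 0, 1], [-0.53, 0.32, 0, 0, 0, 0, 1], [-0.53, 0.32, 0, 0, 0, 0, 1], [-0.53, 0.32, 0, 0, 0, 0, 1], [-0.53, 0.32, 0, 0, 0, 0, 1], [-0.53, 0.32, 0, 0, 0, 0, 1], [-0.53, 0.32, 0, 0, 0, 0, 1], [0, 0, 0, 0, 0, 0, 1], [0, 0, 0, 0, 0, 0, 1]]}}

```text
time: 12.8
position: [0.5094, -0.2157, 0.1723]
eef_rot: [0.845, 0.535, 0.001, -0.0]
ft_force: [0.4, 0.3, -0.9]
opening: 0.0857
gripper_force: 0.0
```

```bash
cat >> h.py <<'E'
def hot(lo=.066,hi=.072):
    c,p,d=snap('tmp');P=cloud(c,d);m=((P[...,2]>lo)&(P[...,2]<hi)).astype(np.uint8)
    n,l,st,ce=cv2.connectedComponentsWithStats(m)
    for k in range(1,n):
        if st[k,4]>150: print('hot',st[k,4],P[l==k].mean(0).round(4),ce[k].round(),p[l==k].mean(0).round())
E
python3 - <<'E'
from h import *
shift([.51,-.2158,.022]);fix(-25.4);hot()
E
```

```text
t 12.8 p [ 0.5094 -0.2157  0.1723] yaw_y -25.4 tilt 0.11 shift mm [-1.000e-01  6.000e-01  1.503e+02]
fix shares [ 0.0001 -0.0012  0.0003] q6deg 92.4
hot 1140 [ 0.5605 -0.1103  0.0697] [318.  61.] [251. 240.   5.]
hot 913 [ 0.5398 -0.1654  0.0697] [325. 155.] [250. 248. 243.]
hot 780 [ 0.5105 -0.2144  0.0697] [317. 234.] [227.  65.  55.]
```

>>> {"fn": "arm_command", "kwargs": {"commands": [[0.016, 0, 0.5, 0, 0, 0, 1], [0, 0, 0.7, 0, 0, 0, 1], [0, 0, 0.6, 0, 0, 0, 1], [0, 0, 0.4, 0, 0, 0, 1], [0, 0, 0.3, 0, 0, 0, 1], [0, 0, 0, 0, 0, 0, 1], [0, 0, 0, 0, 0, 0, -1], [0, 0, 0, 0, 0, 0, -1], [0, 0, 0, 0, 0, 0, -1], [0, 0, 0, 0, 0, 0, -1], [0, 0, 0, 0, 0, 0, -1], [0, 0, 0, 0, 0, 0, -1], [0, 0, 0, 0, 0, 0, -1], [0, 0, 0, 0, 0, 0, -1]], "force": 30}}

```text
time: 14.6
position: [0.5103, -0.215, 0.0228]
eef_rot: [0.845, 0.535, 0.001, 0.0]
ft_force: [-1.1, 0.7, 5.9]
opening: 0.0251
gripper_force: 29.4
```

>>> {"fn": "arm_command", "kwargs": {"commands": [[0, 0, -0.2, 0, 0, 0, -1], [0, 0, -0.5, 0, 0, 0, -1], [0, 0, -0.6, 0, 0, 0, -1], [0, 0, -0.5, 0, 0, 0, -1], [0, 0, 0, 0, 0, 0.0822, -1], [0, 0, 0, 0, 0, 0.0822, -1], [0.5317, -0.4456, 0, 0, 0, 0, -1], [0.5317, -0.4456, 0, 0, 0, 0, -1], [0.5317, -0.4456, 0, 0, 0, 0, -1], [0.5317, -0.4456, 0, 0, 0, 0, -1], [0.5317, -0.4456, 0, 0, 0, 0, -1], [0.5317, -0.4456, 0, 0, 0, 0, -1], [0.5317, -0.4456, 0, 0, 0, 0, -1], [0.5317, -0.4456, 0, 0, 0, 0, -1], [0.5317, -0.4456, 0, 0, 0, 0, -1], [0, 0, 0, 0, 0, 0, -1], [0, 0, 0, 0, 0, 0, -1]]}}

```text
time: 16.73
position: [0.511, 0.1594, 0.1309]
eef_rot: [0.907, 0.422, 0.001, -0.0]
ft_force: [0.7, -0.1, 0.2]
opening: 0.0253
gripper_force: 29.6
```

Run:
```python
from h import *
shift([.5119,.1596,.0232]);fix(-40.2)
```

```text
t 16.73 p [0.511  0.1594 0.1309] yaw_y -40.1 tilt 0.08 shift mm [  0.6   0.5 107.7]
fix shares [ 0.     -0.0009  0.0009] q6deg 147.4
```

>>> {"fn": "arm_command", "kwargs": {"commands": [[0.01, 0, 0.4, 0, 0, 0, -1], [0, 0, 0.5, 0, 0, 0, -1], [0, 0, 0.4, 0, 0, 0, -1], [0, 0, 0.25, 0, 0, 0, -1], [0, 0, 0.12, 0, 0, 0, -1], [0, 0, 0.06, 0, 0, 0, -1], [0, 0, 0.05, 0, 0, 0, -1], [0, 0, 0.015, 0, 0, 0, -1], [0, 0, 0, 0, 0, 0, -1], [0, 0, 0, 0, 0, 0, -0.3], [0, 0, 0, 0, 0, 0, 0], [0, 0, 0, 0, 0, 0, 0.2], [0, 0, 0, 0, 0, 0, 0.3], [0, 0, 0, 0, 0, 0, 0.3]]}}

```text
time: 18.48
position: [0.5117, 0.1602, 0.023]
eef_rot: [0.907, 0.421, 0.001, -0.0]
ft_force: [-0.3, 0.0, -0.5]
opening: 0.0552
gripper_force: 0.0
```

>>> {"fn": "arm_command", "kwargs": {"commands": [[0, 0, -0.2, 0, 0, 0, 0.3], [0, 0, -0.5, 0, 0, 0, 0.3], [0, 0, -0.7, 0, 0, 0, 0.3], [0, 0, -0.7, 0, 0, 0, 0.3], [0, 0, -0.4, 0, 0, 0, 1], [0, 0, 0, 0, 0, -0.082, 1], [0, 0, 0, 0, 0, -0.082, 1], [-0.523, 0.3044, 0, 0, 0, 0, 1], [-0.523, 0.3044, 0, 0, 0, 0, 1], [-0.523, 0.3044, 0, 0, 0, 0, 1], [-0.523, 0.3044, 0, 0, 0, 0, 1], [-0.523, 0.3044, 0, 0, 0, 0, 1], [-0.523, 0.3044, 0, 0, 0, 0, 1], [-0.523, 0.3044, 0, 0, 0, 0, 1], [-0.523, 0.3044, 0, 0, 0, 0, 1], [-0.523, 0.3044, 0, 0, 0, 0, 1], [0, 0, 0, 0, 0, 0, 1], [0, 0, 0, 0, 0, 0, 1]]}}

```text
time: 20.72
position: [0.5389, -0.1653, 0.1731]
eef_rot: [0.845, 0.534, 0.001, -0.0]
ft_force: [-0.1, 0.7, -0.4]
opening: 0.0854
gripper_force: 0.0
```

Run:
```python
from h import *
shift([.5396,-.1657,.022]);fix(-25.4);hot()
```

```text
t 20.73 p [ 0.5389 -0.1653  0.1731] yaw_y -25.4 tilt 0.12 shift mm [ -0.4   0.7 151.1]
fix shares [ 0.0004 -0.0013 -0.    ] q6deg 98.3
hot 904 [ 0.5608 -0.1098  0.0697] [311. 153.] [252. 242.  12.]
hot 767 [ 0.5402 -0.1648  0.0696] [318. 234.] [245. 242. 236.]
```

>>> {"fn": "arm_command", "kwargs": {"commands": [[0, 0.01, 0.5, 0, 0, 0, 1], [0, 0, 0.7, 0, 0, 0, 1], [0, 0, 0.6, 0, 0, 0, 1], [0, 0, 0.4, 0, 0, 0, 1], [0, 0, 0.31, 0, 0, 0, 1], [0, 0, 0, 0, 0, 0, 1], [0, 0, 0, 0, 0, 0, -1], [0, 0, 0, 0, 0, 0, -1], [0, 0, 0, 0, 0, 0, -1], [0, 0, 0, 0, 0, 0, -1], [0, 0, 0, 0, 0, 0, -1], [0, 0, 0, 0, 0, 0, -1], [0, 0, 0, 0, 0, 0, -1], [0, 0, 0, 0, 0, 0, -1]], "force": 30}}

```text
time: 22.52
position: [0.5399, -0.1658, 0.0225]
eef_rot: [0.845, 0.534, 0.001, 0.0]
ft_force: [-0.6, 0.9, 4.9]
opening: 0.0254
gripper_force: 29.4
```

>>> {"fn": "arm_command", "kwargs": {"commands": [[0, 0, -0.2, 0, 0, 0, -1], [0, 0, -0.5, 0, 0, 0, -1], [0, 0, -0.6, 0, 0, 0, -1], [0, 0, -0.5, 0, 0, 0, -1], [0, 0, 0, 0, 0, 0.0822, -1], [0, 0, 0, 0, 0, 0.0822, -1], [0.5306, -0.4263, 0, 0, 0, 0, -1], [0.5306, -0.4263, 0, 0, 0, 0, -1], [0.5306, -0.4263, 0, 0, 0, 0, -1], [0.5306, -0.4263, 0, 0, 0, 0, -1], [0.5306, -0.4263, 0, 0, 0, 0, -1], [0.5306, -0.4263, 0, 0, 0, 0, -1], [0.5306, -0.4263, 0, 0, 0, 0, -1], [0.5306, -0.4263, 0, 0, 0, 0, -1], [0.5306, -0.4263, 0, 0, 0, 0, -1], [0, 0, 0, 0, 0, 0, -1], [0, 0, 0, 0, 0, 0, -1]]}}

```text
time: 24.65
position: [0.5484, 0.2014, 0.1306]
eef_rot: [0.907, 0.421, 0.001, -0.0]
ft_force: [0.7, 0.1, 0.2]
opening: 0.0258
gripper_force: 29.6
```

Run:
```python
from h import *
shift([.5481,.2024,.0232]);fix(-40.2)
```

```text
t 24.65 p [0.5484 0.2014 0.1306] yaw_y -40.2 tilt 0.07 shift mm [  0.5  -0.8 107.4]
fix shares [-0.     -0.0008  0.0005] q6deg 150.3
```

>>> {"fn": "arm_command", "kwargs": {"commands": [[0.01, -0.014, 0.4, 0, 0, 0, -1], [0, 0, 0.5, 0, 0, 0, -1], [0, 0, 0.4, 0, 0, 0, -1], [0, 0, 0.25, 0, 0, 0, -1], [0, 0, 0.12, 0, 0, 0, -1], [0, 0, 0.06, 0, 0, 0, -1], [0, 0, 0.05, 0, 0, 0, -1], [0, 0, 0.013, 0, 0, 0, -1], [0, 0, 0, 0, 0, 0, -1], [0, 0, 0, 0, 0, 0, -0.3], [0, 0, 0, 0, 0, 0, 0], [0, 0, 0, 0, 0, 0, 0.2], [0, 0, 0, 0, 0, 0, 0.3], [0, 0, 0, 0, 0, 0, 0.3]]}}

```text
time: 26.4
position: [0.5484, 0.2027, 0.0229]
eef_rot: [0.907, 0.421, 0.001, -0.0]
ft_force: [0.4, 0.7, -0.2]
opening: 0.0557
gripper_force: 0.0
```

>>> {"fn": "arm_command", "kwargs": {"commands": [[0, 0, -0.2, 0, 0, 0, 0.3], [0, 0, -0.5, 0, 0, 0, 0.3], [0, 0, -0.7, 0, 0, 0, 0.3], [0, 0, -0.7, 0, 0, 0, 0.3], [0, 0, -0.4, 0, 0, 0, 1], [0, 0, 0, 0, 0, -0.0822, 1], [0, 0, 0, 0, 0, -0.0822, 1], [-0.5119, 0.2689, 0, 0, 0, 0, 1], [-0.5119, 0.2689, 0, 0, 0, 0, 1], [-0.5119, 0.2689, 0, 0, 0, 0, 1], [-0.5119, 0.2689, 0, 0, 0, 0, 1], [-0.5119, 0.2689, 0, 0, 0, 0, 1], [-0.5119, 0.2689, 0, 0, 0, 0, 1], [-0.5119, 0.2689, 0, 0, 0, 0, 1], [-0.5119, 0.2689, 0, 0, 0, 0, 1], [-0.5119, 0.2689, 0, 0, 0, 0, 1], [0, 0, 0, 0, 0, 0, 1], [0, 0, 0, 0, 0, 0, 1]]}}

```text
time: 28.65
position: [0.5609, -0.1091, 0.1731]
eef_rot: [0.845, 0.534, 0.001, -0.0]
ft_force: [-0.6, 0.7, -0.8]
opening: 0.0852
gripper_force: 0.0
```

Run:
```python
from h import *
shift([.5607,-.110,.022]);fix(-25.4);hot()
```

```text
t 28.65 p [ 0.5609 -0.1091  0.1731] yaw_y -25.4 tilt 0.13 shift mm [-1.200e+00  1.000e-01  1.511e+02]
fix shares [ 0.0006 -0.0013 -0.    ] q6deg 104.3
hot 770 [ 0.5612 -0.1091  0.0696] [317. 236.] [249. 237.  11.]
```

>>> {"fn": "arm_command", "kwargs": {"commands": [[0, 0, 0.5, 0, 0, 0, 1], [0, 0, 0.7, 0, 0, 0, 1], [0, 0, 0.6, 0, 0, 0, 1], [0, 0, 0.4, 0, 0, 0, 1], [0, 0, 0.31, 0, 0, 0, 1], [0, 0, 0, 0, 0, 0, 1], [0, 0, 0, 0, 0, 0, -1], [0, 0, 0, 0, 0, 0, -1], [0, 0, 0, 0, 0, 0, -1], [0, 0, 0, 0, 0, 0, -1], [0, 0, 0, 0, 0, 0, -1], [0, 0, 0, 0, 0, 0, -1], [0, 0, 0, 0, 0, 0, -1], [0, 0, 0, 0, 0, 0, -1]], "force": 30}}

```text
time: 30.45
position: [0.5613, -0.1093, 0.0226]
eef_rot: [0.845, 0.534, 0.001, 0.0]
ft_force: [-1.7, 0.7, 6.1]
opening: 0.0254
gripper_force: 29.4
```

>>> {"fn": "arm_command", "kwargs": {"commands": [[0, 0, -0.2, 0, 0, 0, -1], [0, 0, -0.5, 0, 0, 0, -1], [0, 0, -0.6, 0, 0, 0, -1], [0, 0, -0.5, 0, 0, 0, -1], [0, 0, 0, 0, 0, 0.0822, -1], [0, 0, 0, 0, 0, 0.0822, -1], [0.5298, -0.3909, 0, 0, 0, 0, -1], [0.5298, -0.3909, 0, 0, 0, 0, -1], [0.5298, -0.3909, 0, 0, 0, 0, -1], [0.5298, -0.3909, 0, 0, 0, 0, -1], [0.5298, -0.3909, 0, 0, 0, 0, -1], [0.5298, -0.3909, 0, 0, 0, 0, -1], [0.5298, -0.3909, 0, 0, 0, 0, -1], [0.5298, -0.3909, 0, 0, 0, 0, -1], [0.5298, -0.3909, 0, 0, 0, 0, -1], [0, 0, 0, 0, 0, 0, -1], [0, 0, 0, 0, 0, 0, -1]]}}

```text
time: 32.58
position: [0.5841, 0.2451, 0.1305]
eef_rot: [0.907, 0.421, 0.001, -0.0]
ft_force: [-0.8, 0.8, -1.6]
opening: 0.0252
gripper_force: 29.7
```

Run:
```python
from h import *
shift([.5842,.2452,.0232]);fix(-40.2)
```

```text
t 32.58 p [0.5841 0.2451 0.1305] yaw_y -40.2 tilt 0.07 shift mm [  0.   -0.  107.3]
fix shares [ 0.     -0.0008  0.0004] q6deg 152.9
```

>>> {"fn": "arm_command", "kwargs": {"commands": [[0, 0, 0.4, 0, 0, 0, -1], [0, 0, 0.5, 0, 0, 0, -1], [0, 0, 0.4, 0, 0, 0, -1], [0, 0, 0.25, 0, 0, 0, -1], [0, 0, 0.12, 0, 0, 0, -1], [0, 0, 0.06, 0, 0, 0, -1], [0, 0, 0.05, 0, 0, 0, -1], [0, 0, 0.012, 0, 0, 0, -1], [0, 0, 0, 0, 0, 0, -1], [0, 0, 0, 0, 0, 0, -0.3], [0, 0, 0, 0, 0, 0, 0], [0, 0, 0, 0, 0, 0, 0.2], [0, 0, 0, 0, 0, 0, 0.3], [0, 0, 0, 0, 0, 0, 0.3]]}}

```text
time: 34.33
position: [0.5844, 0.2455, 0.0229]
eef_rot: [0.907, 0.421, 0.001, -0.0]
ft_force: [0.2, -0.1, -0.3]
opening: 0.0555
gripper_force: 0.0
```

>>> {"fn": "arm_command", "kwargs": {"commands": [[0, 0, -0.2, 0, 0, 0, 0.3], [0, 0, -0.5, 0, 0, 0, 0.3], [0, 0, -0.7, 0, 0, 0, 0.3], [0, 0, -0.7, 0, 0, 0, 0.3], [0, 0, -0.7, 0, 0, 0, 0.3], [-0.5, 0, -0.2, 0, 0, 0, 0.3], [-0.6, 0, 0, 0, 0, 0, 0.3], [-0.6, 0, 0, 0, 0, 0, 0.3], [-0.6, 0, 0, 0, 0, 0, 0.3], [-0.6, 0, 0, 0, 0, 0, 0.3], [-0.4, 0, 0, 0, 0, 0, 0.3], [0, 0, 0, 0, 0, 0, 0.3], [0, 0, 0, 0, 0, 0, 0.3]]}}

```text
time: 35.95
position: [0.4569, 0.0943, 0.2032]
eef_rot: [0.907, 0.421, 0.001, -0.0]
ft_force: [-0.0, -0.3, -1.1]
opening: 0.0554
gripper_force: 0.0
```

Run:
```python
from h import *
c,p,d=snap('w5');P=cloud(c,d)
o=np.array([.53,.181]);u=np.array([.6455,.7638]);v=np.array([.7638,-.6455])
m=((P[...,2]>.066)&(P[...,2]<.072)).astype(np.uint8)
n,l,st,ce=cv2.connectedComponentsWithStats(m)
for k in range(1,n):
    if st[k,4]>100:
        q=P[l==k];e=q[:,:2].mean(0)-o;print(st[k,4],(e@u*1e3).round(1),(e@v*1e3).round(1),q[:,2].mean().round(4),p[l==k].mean(0).round())
p,d=eyes.camera('scene');cv2.imwrite('pics/end.png',p[100:400,100:500,::-1])
```

```text
955 28.6 1.3 0.0697 [248. 247. 243.]
791 -27.7 0.8 0.0697 [239.  82.  76.]
670 -82.6 1.5 0.0697 [ 80. 205. 110.]
```

View pics/w5.png

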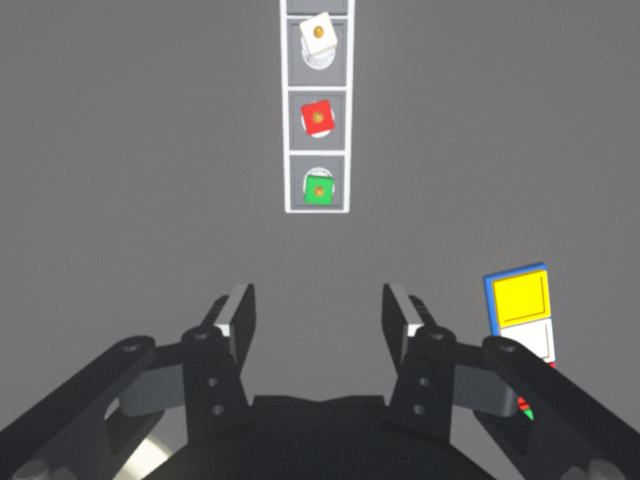

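View pics/end.png

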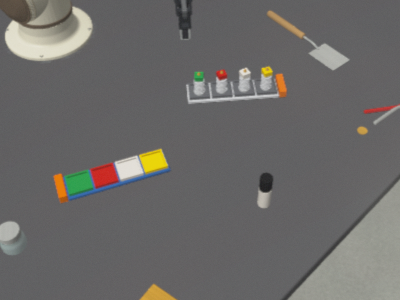

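The wrist view shows green (320,190), red (318,118) and white (319,35) centred in their seats. The scene crop shows all four upright, with yellow at (266,78) next to the orange block and the bystanders where they were.

```bash
python3 -c "
from bench import r
print(r.close_job())"
```

```text
the job is handed in; nothing more can be done
None
```

I moved all four hotends to the storage rack in reverse order (from its orange end: yellow, white, red, green) and handed the job in at about 36 s; green, red and white measured within 2 mm of their seat middles, yellow I checked only by eye in the scene picture, and the verdict was not shown.

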